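Fetch the indicator vial from behind two sample jars

TASK

The dark blue vial stands in the rear bay of the white storage stand, shut in by two sample jars. First move both jars to the green-edged mat, then fetch the vial and stand it in the middle of the steel dish, and only then put each jar back on the stand, centred on the seat of its lid's colour. Keep the jars and the vial upright, leave every thing released and standing, and do not disturb the tape roll or the white tin.

Things in the scene. Friction and masses are not known exactly. Their poses are not given: they have to be found in the camera images.
- vial: dark blue round vial, black cap, 35 mm across, 72 mm tall; origin at the centre of its underside, z up. Solid to 56 mm above the underside: grip below that. About 60 g. Starts in the stand's rear bay, 8 mm from each jar; the jars stand where the front finger must go, so it can be gripped only once both are gone, one finger in front and one behind (closing along the stand's x).
- red_jar: round sample jar, beige filling, RED lid, 54 mm across (body 52), 82 mm tall; origin at the centre of its underside, z up. Solid to 66 mm above the underside: grip below that. About 130 g. Starts on the red seat. Grip it on the stand as told for the blue jar.
- blue_jar: as the red jar but BLUE lid, 74 mm tall, solid to 58 mm; starts on the blue seat. About 130 g, origin under its centre. The jars on the stand are only 14 mm apart: grip one with a finger in front and a finger behind and outward (closing line turned 40 degrees from the stand's x, its rear end to the jar's outer side), clear of the other jar and the cheek.
- stand: fixed white stand: plate 120 (its x) by 160 mm, 12 thick; origin at the centre of its underside; +x to its rear, within 15 degrees of away from the robot. Bay (grey disc) 22 mm behind the origin, open at front and rear, between two cheeks 6 thick, 27 mm left and right of the centre line, 20 to 46 mm behind the origin, tops 55 mm above the bench. Seats 18 mm in front of it, 34 left and right.
- seat_red: red round seat, 64 mm across, small red tab to the front, 2 mm thick, fixed on the stand's plate, left or right; origin at the centre of its underside, 12 mm above the bench; its upper side is 14 mm above the bench. The red-lidded jar belongs here.
- seat_blue: blue round seat, 64 mm across, small blue tab to the front, 2 mm thick, fixed on the stand's plate, left or right; origin at the centre of its underside, 12 mm above the bench; its upper side is 14 mm above the bench. The blue-lidded jar belongs here.
- mat: fixed flat mat, dark with a green edge, 110 mm (its x) by 190 mm (its y), 3 mm thick, on the bench nearer to the robot than the stand, at the left or the right; origin at the centre of its underside, x away from the robot within 12 degrees. The side area: both jars fit side by side along its y.
- dish: fixed round shallow steel dish, 95 mm across the rim, 22 mm high, flat inner floor about 60 mm across, 2 mm above the bench, sloping sides; origin at the centre of its underside. Nearer to the robot than the stand, on the other side from the mat.
- tape: loose roll of masking tape, 104 mm across, 25 mm high, lying to the left of the stand; a bystander, not to be disturbed. Origin: centre of its underside.
- tin: loose round white tin with lid, 55 mm across, 37 mm high, standing to the right of the stand; a bystander, not to be disturbed. Origin: centre of its underside. Just to its right stands a tall fixed bench machine (about y 0 to -0.3 m, from x 0.45 m on): draw the arm in before swinging past it to the work.

How it is judged:
On the way, in this order (a step that is already met when the one before it is completed fails the run):
1. both jars stand released on the mat while the vial is still in its bay (x of red_jar in the frame of mat between -0.042 and 0.042 m and y of red_jar in the frame of mat between -0.082 and 0.082 m and z of each of red_jar, blue_jar in the frame of mat below 0.01 m and linear speed of each of red_jar, blue_jar below 0.02 m/s and angle between each of red_jar, blue_jar's own z axis and vertical below 0.12 rad and contact force between the fingers and red_jar below 0.1 N and x of blue_jar in the frame of mat between -0.042 and 0.042 m and y of blue_jar in the frame of mat between -0.082 and 0.082 m and contact force between the fingers and blue_jar below 0.1 N and distance of vial from where it was at the start of the episode below 0.02 m), for 0.2 s.
2. the vial stands released in the dish while both jars are still on the mat (horizontal distance between vial and dish below 0.015 m and z of vial in the frame of dish below 0.01 m and linear speed of each of vial, red_jar, blue_jar below 0.02 m/s and angle between each of vial, red_jar, blue_jar's own z axis and vertical below 0.12 rad and contact force between the fingers and vial below 0.1 N and x of red_jar in the frame of mat between -0.042 and 0.042 m and y of red_jar in the frame of mat between -0.082 and 0.082 m and z of each of red_jar, blue_jar in the frame of mat below 0.01 m and contact force between the fingers and red_jar below 0.1 N and x of blue_jar in the frame of mat between -0.042 and 0.042 m and y of blue_jar in the frame of mat between -0.082 and 0.082 m and contact force between the fingers and blue_jar below 0.1 N), for 0.2 s.
At the end, for the whole second after the job is handed in: Each jar stands upright on the seat of its lid's colour, its centre within 12 mm of the seat's centre; the vial stands upright on the floor of the dish within 15 mm of its centre; all three are released and at rest (horizontal distance between red_jar and seat_red below 0.012 m and z of red_jar in the frame of seat_red below 0.007 m and linear speed of each of red_jar, blue_jar, vial below 0.02 m/s and angle between each of red_jar, blue_jar, vial's own z axis and vertical below 0.12 rad and contact force between the fingers and red_jar below 0.1 N and horizontal distance between blue_jar and seat_blue below 0.012 m and z of blue_jar in the frame of seat_blue below 0.007 m and contact force between the fingers and blue_jar below 0.1 N and horizontal distance between vial and dish below 0.015 m and z of vial in the frame of dish below 0.01 m and contact force between the fingers and vial below 0.1 N); the robot touches nothing.
It fails at once if the vial or a jar is tipped by more than 35 degrees (angle between any of vial, red_jar, blue_jar's own z axis and vertical above 0.61 rad).
It fails at once if the tape roll or the tin is moved by more than 20 mm (distance of any of tape, tin from where it was at the start of the episode above 0.02 m).
It also fails if it takes over 120 s, if anything falls off the work surface, if the arm or the gripper's body presses on something with over 40 N, if the wrist force passes 120 N, or if a joint passes its speed limit or range.

ROBOT

A 6-joint arm with a two-finger parallel gripper is mounted at the origin on a cart in front of the work surface, level with it; the furniture and walls round the work are solid. World frame = base frame: x ahead of the robot, y to its left, z up, the work surface at z = 0. Lengths are in m, angles in rad, forces in N, time in s.
With the tool pointing down it reaches from about 0.275 to 0.825 m from the base axis. Payload 4.9 kg.
Tool frame: the origin (TCP) lies midway between the tips of the shut fingers; the grasp point (between the pads) lies 19 mm behind it (grip_point_offset is the distance from the TCP to the grasp point, in m); z points along the fingers, y is the line along which they close (so a half turn about z gives the same grasp; the last joint's range is limited). The gripper opens to 85 mm and grips with 20 to 120 N. Pads are 22 mm wide; open, the fingers measure 114 mm over their backs; the gripper's body (76 mm by 85 mm) begins 54 mm behind the grasp point. The pads swing forward as they close: fully open they stand 13 mm farther back than shut.
Start: joints at [-1.438, 0.326, -0.193, 1.052, 0, 1.437], TCP at [0.145, -0.531, 0.231] pointing down, gripper open.
Joint ranges: [-2.65, 2.65], [-0.97, 1.79], [-1.3, 1.35], [-1.93, 2.1], [-1.47, 1.37], [-3.14, 3.14]. Speed limits (rad/s): [2.57, 2.57, 3.14, 3.14, 3.14, 3.14].

INTERFACE

Orientations are given as a rotation vector (axis times angle).
In Python, from cell import * gives the robot as it stands. Calls block until the motion is done:
- movep(position, orientation): joint-space move of the TCP to a pose.
- move_l(position, velocity=0.15, rot=None, until_force=None): straight line of the TCP; rot=None keeps the orientation; velocity is the mean speed in m/s. With until_force (N) it stops when the force on the tool has changed by that much, and returns True; else False.
- set_joints(angles): joint-space move.
- let_go() and grab(newtons=None): open the fingers fully, or close them until they stop; newtons is the grip in N (None keeps the last).
- sleep(seconds).
- ik(position, orientation): joint angles nearest the present ones, or None.
- get_state(): the state.
- grab_frame(name): name is "scene" or "side" or "wrist"; returns a dict with "img" (480x640x3 uint8, red, green, blue), "fx", "fy", "cx", "cy" (pixels), "cam_to_world" (4x4, takes a point from camera to world coordinates); the wrist camera has in their place "T_tool_cam" (4x4, takes a point from camera to tool coordinates, whose origin is the TCP and whose axes are the flange's). Camera axes: x right, y down, z forward; pixel columns grow to the right and rows downward; lengths in m; the calibration is good to about 2 mm. A picture is of the moment at which its call begins: read the wrist's pose just before it. There is no depth.
A pose or a line that the arm cannot do raises MotionError and nothing moves.
- sign_off(): hands the job in; it is judged then, once.
Trained networks look in the newest picture that a camera, given by its name, has taken for a name from the list of things; names that differ only in an ending like _2 or _b are one class to them, and where a whole thing is asked for, a point or a joint stands for the part that bears it (a point fixed in the world has none). Each returns a list of dicts, best first, with "score" (0 to 1); they miss things now and then, are a little off and sometimes report something else, mostly with a low value. They report only what shows in the picture. A call takes as long as a camera call.
- spot_in(camera, name): "centre" ([column, row] in pixels, amid what is visible of it).
- silhouettes(camera, name): "mask" (480x640 bool, what is visible of it) and "centre" ([column, row] in pixels, amid what is visible of it).
- tip_of(camera, name): "centre" ([column, row] in pixels: a listed point, or the origin of a listed thing).
The state is a dict: "clock": time; "q": joint angles; "joint_velocities": joint speeds; "tau": joint torques, N m; "position": TCP position; "eef_rot": TCP orientation; "contact_force": force on the tool from outside, world axes, zero at the start; "wrist_torque": the same for the moment, N m; "finger_gap": opening from 0.0 (shut) to 1.0 (fully open); "grasp_force": force on a finger pad.
Only numpy, scipy, OpenCV 4.12 (cv2) and the standard library are available. Lean on these libraries where they do the work, as an engineer would, in place of code of your own. Each camera call takes 0.05 s, during which the arm holds its last target. There are 200 camera calls.

## Working session

There is one attempt and no reset: what is moved stays moved. The work goes in short steps, each a Python script; the robot and the scene stay as the last script left them, time stands still between calls to the robot, and variables do not carry over. Pictures are saved under pics/ and viewed, at most 14 in all, crops included, and the job is handed in when it is done.

```bash
mkdir -p pics; ls
python3 - <<'E'
from cell import *
import cv2, numpy as np
print(get_state())
for c in ["scene","side","wrist"]:
    f=grab_frame(c); cv2.imwrite(f"pics/{c}0.png",f["img"][:,:,::-1])
    print(c,f["fx"],f["cx"],f["cy"],np.round(f.get("cam_to_world",f.get("T_tool_cam")),3).tolist())
    for n in ["vial","red_jar","blue_jar","stand","seat_red","seat_blue","mat","dish","tape","tin"]:
        print(n,[(np.round(d["centre"]).tolist(),round(d["score"],2)) for d in tip_of(c,n)[:2]])
E
```

```text
pics
{'clock': 0.0, 'q': array([-1.43819039e+00,  3.26949746e-01, -1.93594931e-01,  1.05198536e+00,
        1.08604910e-05,  1.43659558e+00]), 'joint_velocities': array([ 0.00102473, -0.00227153, -0.00032579, -0.00019296, -0.00104735,
       -0.0005775 ]), 'tau': array([ 2.66165343e-04, -4.43397832e+01,  2.62440491e+01,  1.54011726e-02,
       -7.07569802e-05, -7.43448481e-06]), 'position': array([ 0.14494512, -0.52995424,  0.23049444]), 'eef_rot': array([-3.11196119e+00, -4.17626380e-01, -1.92205765e-05]), 'contact_force': array([-0.62839932,  0.57576212,  0.81433746]), 'wrist_torque': array([ 0.05599926,  0.02494687, -0.01304572]), 'grasp_force': 0.0, 'finger_gap': 0.9981315747524312}
scene 454.725387868122 313.82276951806153 241.29833865011307 [[0.831, -0.481, 0.28, 0.3], [-0.556, -0.729, 0.399, -0.128], [0.012, -0.487, -0.873, 0.793], [0.0, 0.0, 0.0, 1.0]]
vial [([353.0, 244.0], 0.5), ([248.0, 267.0], 0.23)]
red_jar [([343.0, 269.0], 0.96), ([328.0, 242.0], 0.5)]
blue_jar [([326.0, 242.0], 0.56)]
stand [([343.0, 254.0], 0.76)]
seat_red [([343.0, 267.0], 0.82)]
seat_blue [([330.0, 241.0], 0.51)]
mat []
dish [([328.0, 377.0], 0.56)]
tape [([290.0, 154.0], 0.69), ([326.0, 241.0], 0.23)]
tin [([370.0, 329.0], 0.73)]
side 564.6109496316602 315.71666222694813 234.43453219714405 [[1.0, 0.012, 0.015, 0.526], [-0.003, -0.665, 0.747, -0.468], [0.019, -0.747, -0.665, 0.655], [0.0, 0.0, 0.0, 1.0]]
vial [([358.0, 265.0], 0.66)]
red_jar [([332.0, 278.0], 0.98), ([235.0, 358.0], 0.64)]
blue_jar []
stand []
seat_red [([333.0, 277.0], 0.63)]
seat_blue []
mat [([247.0, 236.0], 0.84)]
dish [([233.0, 360.0], 0.83)]
tape [([360.0, 172.0], 0.78)]
tin []
wrist 402.25492291127296 321.2550722494768 241.39219318649035 [[0.0, -0.964, -0.266, 0.067], [1.0, -0.0, 0.001, 0.0], [-0.001, -0.266, 0.964, -0.141], [0.0, 0.0, 0.0, 1.0]]
vial []
red_jar []
blue_jar []
stand []
seat_red []
seat_blue []
mat []
dish []
tape []
tin []
```

View pics/scene0.png

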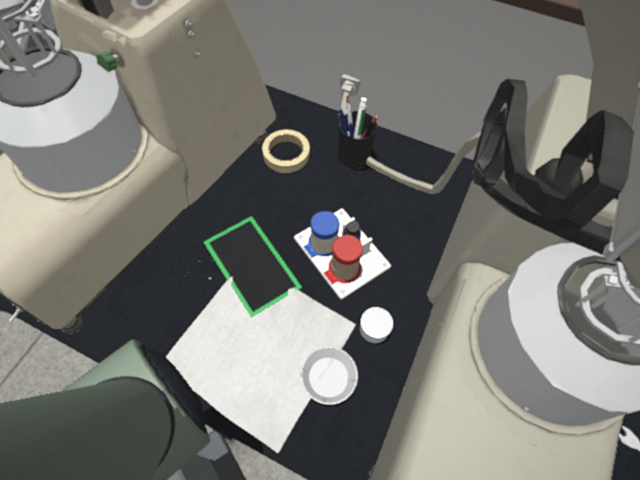

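View pics/side0.png

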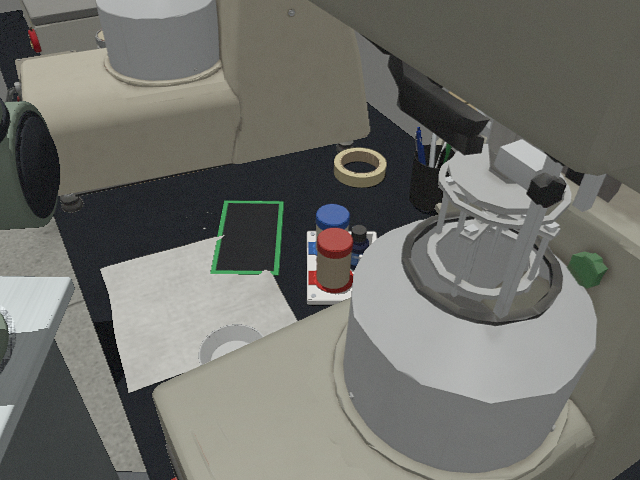

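```bash
cat > h.py <<'E'
from cell import *
import cv2, numpy as np
from scipy.spatial.transform import Rotation as R
def cam(name):
    s=get_state(); f=grab_frame(name)
    if name=="wrist":
        T=np.eye(4); T[:3,:3]=R.from_rotvec(s["eef_rot"]).as_matrix(); T[:3,3]=s["position"]
        f["cam_to_world"]=T@f["T_tool_cam"]
    return f
def ray(f,uv,z):
    u,v=uv; T=f["cam_to_world"]
    d=T[:3,:3]@[(u-f["cx"])/f["fx"],(v-f["cy"])/f["fy"],1]
    return T[:3,3]+d*(z-T[2,3])/d[2]
def proj(f,p):
    q=np.linalg.inv(f["cam_to_world"])@np.append(p,1)
    return np.array([f["fx"]*q[0]/q[2]+f["cx"],f["fy"]*q[1]/q[2]+f["cy"]])
def down(yaw):  # tool down, tool y (closing line) at angle yaw from world x
    y=np.array([np.cos(yaw),np.sin(yaw),0]); z=np.array([0,0,-1.])
    return R.from_matrix(np.c_[np.cross(y,z),y,z]).as_rotvec()
E
python3 - <<'E'
from h import *
f=cam("scene")
for n,p,z in [("stand",(343,254),.012),("blue lid",(325,219),.088),("red lid",(347,243),.096),("dish",(330,377),.0),("dishrim",(330,374),.022),("tin",(377,318),.037),("tape",(286,147),.025),
  ("mat",(250,218),.003),("mat",(205,243),.003),("mat",(252,314),.003),("mat",(300,286),.003),
  ("st",(343,209),.012),("st",(391,263),.012),("st",(343,297),.012),("st",(295,239),.012),("Lmachine",(190,205),0),("Lmach",(275,120),.0),("Lm",(70,325),0),("cup",(357,165),0),("cable",(430,190),0.02),("rm",(430,300),0),("rm",(372,475),0)]:
    print(n,np.round(ray(f,p,z),3))
print(R.from_rotvec(get_state()["eef_rot"]).as_matrix().round(2))
for p in [(0.3,0,.35),(.4,0.05,.4)]:
  for a in (0,90,-90,180): print(p,a,ik(p,down(np.radians(a))))
E
```

```text
stand [0.581 0.174 0.012]
blue lid [0.568 0.222 0.088]
red lid [0.57  0.156 0.096]
dish [ 0.429 -0.002  0.   ]
dishrim [ 0.428 -0.002  0.022]
tin [0.549 0.03  0.037]
tape [0.626 0.453 0.025]
mat [0.474 0.35  0.003]
mat [0.371 0.348 0.003]
mat [0.374 0.169 0.003]
mat [0.477 0.167 0.003]
st [0.642 0.259 0.012]
st [0.647 0.108 0.012]
st [0.529 0.102 0.012]
st [0.522 0.254 0.012]
Lmachine [0.387 0.448 0.   ]
Lmach [0.659 0.555 0.   ]
Lm [0.091 0.333 0.   ]
cup [0.74  0.342 0.   ]
cable [0.818 0.194 0.02 ]
rm [0.665 0.01  0.   ]
rm [ 0.398 -0.161  0.   ]
[[ 0.96  0.26  0.  ]
 [ 0.26 -0.96  0.  ]
 [ 0.   -0.   -1.  ]]
(0.3, 0, 0.35) 0 [-0.24786352 -0.21981818 -0.47465359  1.31596092  0.          1.32293281]
(0.3, 0, 0.35) 90 [-0.24786352 -0.21981818 -0.47465359  1.31596092  0.         -0.24786352]
(0.3, 0, 0.35) -90 [-0.24786352 -0.21981818 -0.47465359  1.31596092  0.          2.89372913]
(0.3, 0, 0.35) 180 [-0.24786352 -0.21981818 -0.47465359  1.31596092  0.         -1.81865985]
(0.4, 0.05, 0.4) 0 [-0.05925404 -0.01534882 -0.17685464  1.4092905   0.          1.51154228]
(0.4, 0.05, 0.4) 90 [-0.05925404 -0.01534882 -0.17685464  1.4092905   0.         -0.05925404]
(0.4, 0.05, 0.4) -90 [-0.05925404 -0.01534882 -0.17685464  1.4092905   0.          3.08233861]
(0.4, 0.05, 0.4) 180 [-0.05925404 -0.01534882 -0.17685464  1.4092905   0.         -1.63005037]
```

Run:
```python
from h import *
s=get_state()
p=s["position"]; d=p[:2]/np.hypot(*p[:2])
move_l([*(d*0.31),0.33],0.25)
q=np.array(get_state()["q"]); q[0]=0.2; q[5]=0.2; set_joints(q)
print(get_state()["position"])
movep([.45,.13,.40],down(np.pi/2))
f=cam("wrist"); cv2.imwrite("pics/w1.png",f["img"][:,:,::-1])
for n in ["vial","red_jar","blue_jar","stand","seat_red","seat_blue","mat","dish","tape","tin"]:
    print(n,[(np.round(d["centre"]).tolist(),round(d["score"],2)) for d in tip_of("wrist",n)[:2]])
np.save("w1.npy",f,allow_pickle=True); print(get_state()["clock"],get_state()["position"])
```

```text
[0.28144596 0.1317185  0.32959924]
vial [([361.0, 294.0], 0.94)]
red_jar [([335.0, 269.0], 0.73)]
blue_jar [([382.0, 266.0], 0.72)]
stand [([357.0, 278.0], 0.97)]
seat_red []
seat_blue []
mat [([420.0, 164.0], 0.85), ([223.0, 165.0], 0.71)]
dish [([224.0, 164.0], 0.79)]
tape [([544.0, 304.0], 0.83)]
tin [([246.0, 252.0], 0.97), ([545.0, 304.0], 0.68)]
6.05 [0.44983779 0.13008532 0.40013055]
```

View pics/w1.png

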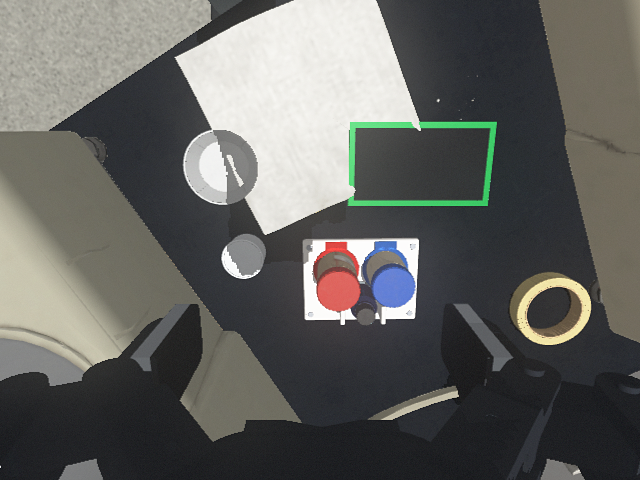

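Run:
```python
from h import *
f=np.load("w1.npy",allow_pickle=True).item()
def rect(pts,z,axis):
    P=np.array([ray(f,p,z)[:2] for p in pts]); return P
st=rect([(304,240),(418,239),(415,320.5),(305.5,319)],.012,0)
print("stand",st.round(4).tolist(),st.mean(0).round(4))
g=f["img"].astype(int); m=((g[...,1]>g[...,0]+40)&(g[...,1]>g[...,2]+20)).astype(np.uint8)
ys,xs=np.nonzero(m); P=np.array([ray(f,(x,y),.003)[:2] for x,y in zip(xs,ys)])
print("mat",cv2.minAreaRect((P*1000).astype(np.float32)))
for n,z in [("tin",.0185),("dish",.011),("tape",.0125),("vial",.06)]:
    for s in silhouettes("wrist",n)[:1]:
        ys,xs=np.nonzero(s["mask"]); P=np.array([ray(f,(x,y),z)[:2] for x,y in zip(xs,ys)])
        c,r=cv2.minEnclosingCircle((P*1000).astype(np.float32)); print(n,s["score"],np.round(c,1),r)
for n,p,z in [("dishfloor",(218,166),.002),("dish rim",(220.5,167),.022),("vialtip",(361,294),.014),("redlid",(338,291),.096),("bluelid",(393,286),.088),("vialcap",(366,316),.086)]: print(n,ray(f,p,z).round(4))
```

```text
stand [[0.5251, 0.1049], [0.5238, 0.26], [0.6452, 0.2633], [0.6428, 0.1056]] [0.5842 0.1835]
mat ((424.13836669921875, 258.31512451171875), (190.05526733398438, 108.8599624633789), 89.95369720458984)
tin 0.97 [545.6  22.9] 33.042057037353516
dish 0.44 [626.6 455.8] 61.204715728759766
tape 0.8 [625.8 454.3] 59.64690399169922
vial 0.87 [599.8 184.5] 28.357675552368164
dishfloor [ 0.4264 -0.0079  0.002 ]
dish rim [4.26e-01 2.00e-04 2.20e-02]
vialtip [0.6033 0.1843 0.014 ]
redlid [0.5651 0.1483 0.096 ]
bluelid [0.562  0.2148 0.088 ]
vialcap [0.6024 0.1837 0.086 ]
```

Run:
```python
from h import *
movep([.52,.183,.24],down(np.pi/2))
f=cam("wrist"); np.save("w2.npy",f,allow_pickle=True)
g=f["img"]; print(get_state()["position"])
for p in [(.523,.103,.012),(.643,.263,.012)]: print(proj(f,p))
cv2.imwrite("pics/w2.png",cv2.resize(g[60:440,130:510,::-1],(600,600)))
```

```text
[0.5207308  0.18290384 0.24184909]
[236.49434262 207.72215017]
[401.03448782 324.62492564]
```

View pics/w2.png

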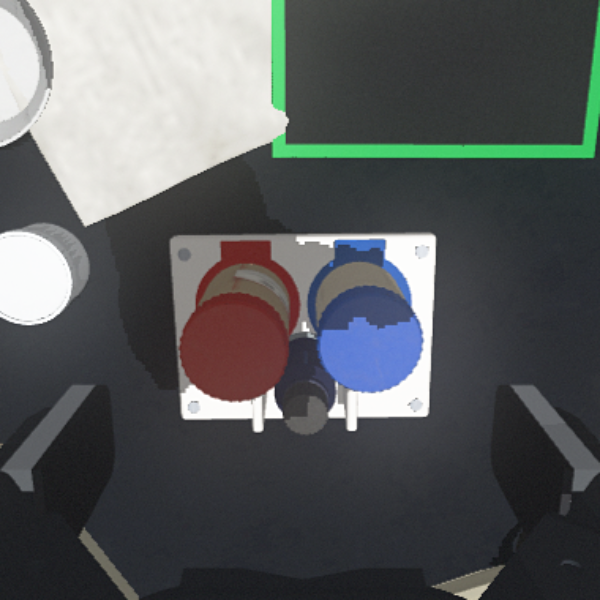

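Run:
```python
from h import *
f=np.load("w2.npy",allow_pickle=True).item()
c=lambda p,z: ray(f,(p[0]/1.579+130,p[1]/1.579+60),z)[:2].round(4)
S=[c(p,.012) for p in [(169,234.5),(436,232.5),(429.5,416.5),(182,419)]]
print(S,np.mean(S,0))
for n,p,z in [("red",(234.5,346.5),.096),("blue",(370,339),.088),("vial",(306,412),.086),("seatred",(247.5,305),.014),("seatblue",(359.5,301),.014),("tin",(31,279),.037),("matc",(277,152),.003),("matc",(595,152),.003)]: print(n,c(p,z))
f=np.load("w1.npy",allow_pickle=True).item()
```

```text
[array([0.5237, 0.1035]), array([0.5225, 0.2613]), array([0.6421, 0.2639]), array([0.6439, 0.1051])] [0.58305 0.18345]
red [0.5623 0.1498]
blue [0.5614 0.2157]
vial [0.6018 0.1843]
seatred [0.5667 0.1491]
seatblue [0.5642 0.217 ]
tin [0.5444 0.0297]
matc [0.4764 0.1675]
matc [0.4764 0.3536]
```

```bash
cat >> h.py <<'E'
YAW=np.radians(0.8); ZG=.042
SEAT={"blue":(.5645,.2172),"red":(.5655,.1493)}; A={"blue":YAW+np.radians(40),"red":YAW-np.radians(40)}
MAT={"blue":(.424,.303),"red":(.424,.213)}
def st(t):
    s=get_state(); print(t,"t",round(s["clock"],2),"p",np.round(s["position"],4),"gap",round(s["finger_gap"],3),"gf",round(s["grasp_force"],1),"F",np.round(s["contact_force"],1))
def pick(xy,z,yaw,up,N=40):
    movep([*xy,up],down(yaw)); move_l([*xy,z],.12); st("at")
    grab(N); sleep(.2); st("grip"); move_l([*xy,up],.12); st("lift")
def place(xy,z,yaw,up):
    movep([*xy,up],down(yaw)); move_l([*xy,z+.02],.15)
    hit=move_l([*xy,z-.002],.03,until_force=4); st(f"down {hit}")
    let_go(); sleep(.2); st("open"); move_l([*xy,up],.15)
E
python3 - <<'E'
from h import *
pick((.5635,.2165),ZG,A["blue"],.16)
f=cam("wrist"); cv2.imwrite("pics/w3.png",f["img"][:,:,::-1])
E
```

```text
at t 9.06 p [0.5642 0.2167 0.0428] gap 0.998 gf 0.0 F [ 0.7 -0.2  0.3]
grip t 9.69 p [0.564  0.2166 0.043 ] gap 0.572 gf 41.5 F [-0.1 -0.2  5.6]
lift t 10.82 p [0.5629 0.2163 0.1591] gap 0.574 gf 41.5 F [-0.9 -0.1 -1. ]
```

View pics/w3.png

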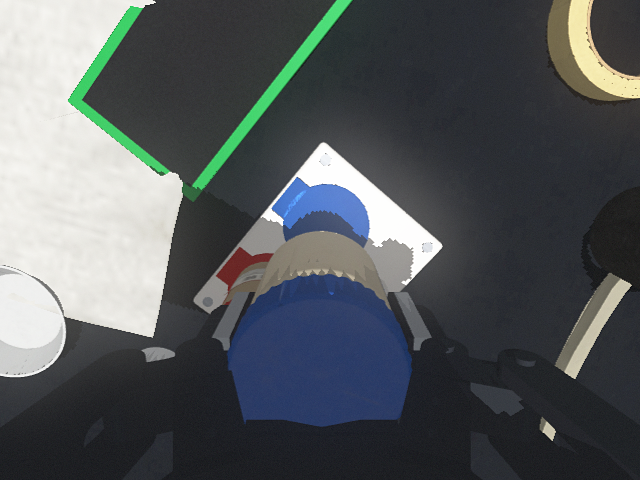

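The blue jar is gripped upright and lifted, with its blue seat bare at about (325,215). Next come both placements on the mat.

Run:
```python
from h import *
place(MAT["blue"],ZG-.011,0,.16)
pick((.5645,.1494),ZG,A["red"],.16)
place(MAT["red"],ZG-.011,0,.16)
movep([.45,.2,.32],down(np.pi/2))
f=cam("wrist"); np.save("w4.npy",f,allow_pickle=True); cv2.imwrite("pics/w4.png",f["img"][:,:,::-1]); st("")
```

```text
down True t 13.27 p [0.4238 0.303  0.032 ] gap 0.58 gf 42.3 F [-0.4 -0.8  4.7]
open t 13.93 p [0.4231 0.3026 0.0314] gap 0.997 gf 0.0 F [ 0.6 -0.9 -0.2]
at t 16.91 p [0.5651 0.1496 0.0428] gap 1.004 gf 0.0 F [-0.3  0.2 -0.5]
grip t 17.53 p [0.5651 0.1494 0.0429] gap 0.59 gf 41.7 F [-1.  -0.1  6.2]
lift t 18.67 p [0.5638 0.1493 0.1591] gap 0.592 gf 41.7 F [ 0.   0.4 -1.7]
down True t 20.83 p [0.4239 0.2129 0.0319] gap 0.59 gf 42.5 F [-0.6 -0.1  7. ]
open t 21.48 p [0.4232 0.2127 0.0314] gap 0.997 gf 0.0 F [ 0.4 -0.1  0.2]
 t 23.97 p [0.4497 0.1999 0.3192] gap 0.996 gf 0.0 F [0.5 0.7 1.5]
```

View pics/w4.png

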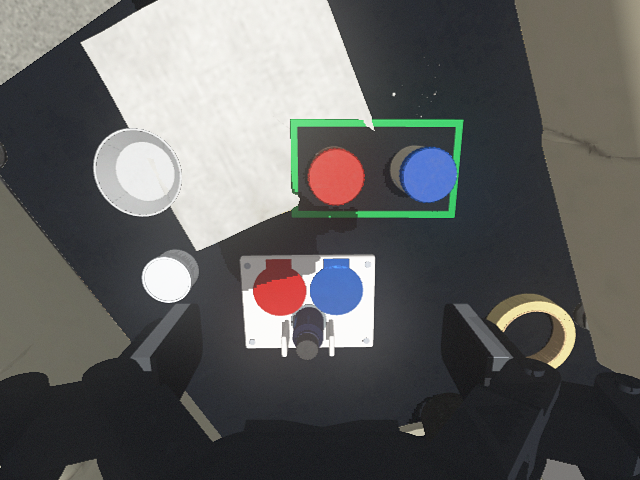

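Run:
```python
from h import *
f=np.load("w4.npy",allow_pickle=True).item()
h=cv2.cvtColor(f["img"],cv2.COLOR_RGB2HSV).astype(int)
for n,z in [("rim",.022),("floor",.002)]:
    p={"rim":[(94,172),(182,172),(138,128),(138,216)],"floor":[(116,171),(181,171),(148,142),(148,201)]}[n]
    P=np.array([ray(f,q,z)[:2] for q in p]); print(n,P.round(4).tolist())
for n in("red","blue"):
    for s in silhouettes("wrist","seat_"+n)[:2]:
        ys,xs=np.nonzero(s["mask"]); P=np.array([ray(f,(x,y),.014)[:2] for x,y in zip(xs,ys)]); print(n,s["score"],s["centre"],np.percentile(P,[0,1,99,100],axis=0).round(4).tolist())
for n,p in [("red",[(252.5,291),(306,291),(279,316)]),("blue",[(309.5,291),(363.5,291),(336,316)])]:
    print(n,[ray(f,q,.014)[:2].round(4).tolist() for q in p])
print([ray(f,q,.012)[:2].round(4).tolist() for q in [(241,255),(375.5,254.5),(373,347),(247,348)]], ray(f,(307,345),.086))
try:
    movep([.38,.03,.30],down(np.pi/2)); movep([.36,.0,.22],down(np.pi/2))
    f=cam("wrist"); np.save("w5.npy",f,allow_pickle=True); cv2.imwrite("pics/w5.png",f["img"][:,:,::-1])
    print([(d["centre"],d["score"]) for d in tip_of("wrist","dish")])
except MotionError as e: print(e)
```

```text
rim [[0.4255, -0.0466], [0.4255, 0.0486], [0.3797, 0.0065], [0.4739, -0.0048]]
floor [[0.4263, -0.0328], [0.4263, 0.0407], [0.3945, 0.007], [0.4605, -0.0005]]
red 0.64 [277.0, 286.8] [[0.5267, 0.1174], [0.5279, 0.1193], [0.5979, 0.1783], [0.5992, 0.1797]]
blue 0.61 [336.8, 284.9] [[0.5254, 0.1855], [0.5266, 0.1868], [0.5952, 0.2466], [0.5966, 0.2488]]
red [[0.5667, 0.117], [0.5667, 0.1808], [0.5992, 0.1477]]
blue [[0.5667, 0.185], [0.5667, 0.2493], [0.5992, 0.2169]]
[[0.5224, 0.1053], [0.5218, 0.2623], [0.6424, 0.2634], [0.6438, 0.1063]] [0.59729481 0.18424386 0.086     ]
[([321.5, 276.6], 0.8)]
```

View pics/w5.png

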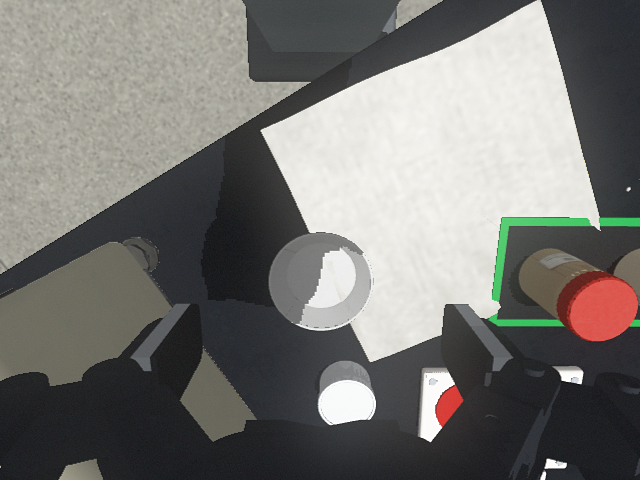

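Run:
```python
from h import *
f=np.load("w5.npy",allow_pickle=True).item()
print(ray(f,(320.8,280.5),.022),ray(f,(321,277.5),.002),ray(f,(321.5,276.6),.0))
movep([.40,.08,.28],down(YAW)); movep([.5,.15,.2],down(YAW))
pick((.603,.184),ZG,YAW,.18,30)
f=cam("wrist"); cv2.imwrite("pics/w6.png",f["img"][:,:,::-1])
```

```text
[ 4.23881551e-01 -1.42591184e-04  2.20000000e-02] [4.28490857e-01 2.63864307e-05 2.00000000e-03] [0.42832332 0.00050267 0.        ]
at t 29.39 p [0.6037 0.1842 0.0429] gap 1.001 gf 0.0 F [-0.2 -0.2 -0.5]
grip t 30.12 p [0.6032 0.1841 0.0424] gap 0.389 gf 30.3 F [-0.8 -0.9  4.7]
lift t 31.42 p [0.6024 0.1839 0.179 ] gap 0.392 gf 29.8 F [-0.7 -0.6 -0.4]
```

View pics/w6.png

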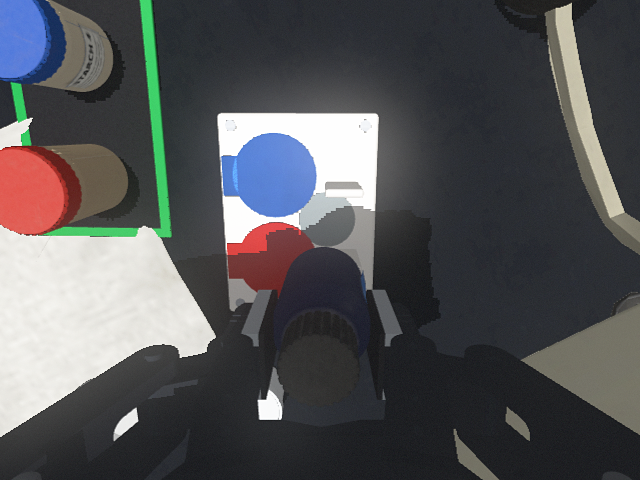

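Run:
```python
from h import *
move_l([.48,.09,.18],.2)
place((.4265,0.),.030,np.radians(33),.17)
movep([.36,.03,.24],down(np.pi/2))
f=cam("wrist"); np.save("w7.npy",f,allow_pickle=True); cv2.imwrite("pics/w7.png",f["img"][:,:,::-1]);st("")
print([(d["centre"],d["score"]) for d in tip_of("wrist","vial")])
```

```text
down True t 34.68 p [ 4.268e-01 -1.000e-04  3.250e-02] gap 0.392 gf 30.1 F [0.4 0.1 3.8]
open t 35.44 p [0.4261 0.     0.0324] gap 0.997 gf 0.0 F [-0.6 -0.1  0.3]
 t 37.46 p [0.36   0.0299 0.2394] gap 0.995 gf 0.0 F [-0.3 -0.7  0.6]
[([292.4, 271.5], 0.85), ([503.2, 268.7], 0.27)]
```

View pics/w7.png

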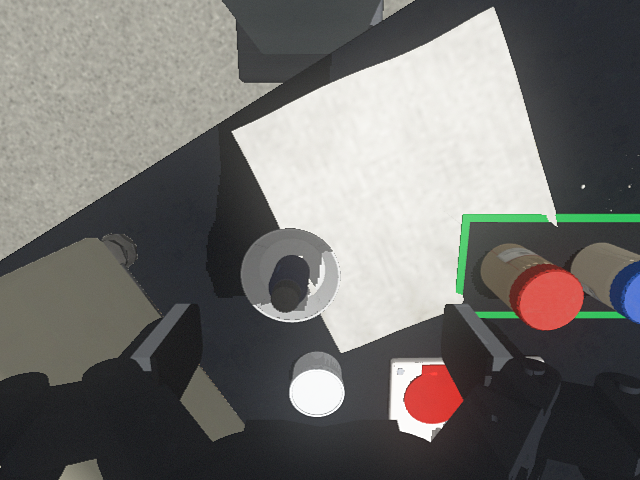

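The vial stands in the dish with its base at about (292,271), close to the dish centre. Both jars go back next.

Run:
```python
from h import *
movep([.40,.2,.2],down(0))
for n,t in [("blue",(.5652,.2171)),("red",(.566,.1491))]:
    pick(MAT[n],ZG-.011,0,.16); place(t,ZG,A[n],.16)
movep([.45,.19,.30],down(np.pi/2))
f=cam("wrist"); np.save("w8.npy",f,allow_pickle=True); cv2.imwrite("pics/w8.png",f["img"][:,:,::-1]);st("")
```

```text
at t 40.99 p [0.4246 0.3032 0.0317] gap 0.994 gf 0.0 F [ 0.1  0.4 -0.9]
grip t 41.62 p [0.4242 0.3032 0.0318] gap 0.573 gf 41.1 F [-1.  -0.9  5.4]
lift t 42.85 p [0.4234 0.3027 0.1592] gap 0.578 gf 41.5 F [-0.9 -0.2 -1.6]
down True t 45.17 p [0.565  0.217  0.0428] gap 0.574 gf 42.1 F [-0.3  0.1  3.9]
open t 45.83 p [0.5641 0.2168 0.0421] gap 0.997 gf 0.0 F [ 0.1 -0.5 -0.6]
at t 48.75 p [0.4246 0.2132 0.0315] gap 0.999 gf 0.0 F [0.9 0.6 0.1]
grip t 49.37 p [0.4243 0.2131 0.0317] gap 0.595 gf 41.2 F [-1.7 -0.1  4.7]
lift t 50.59 p [0.4234 0.2128 0.1593] gap 0.592 gf 41.7 F [-0.1 -1.2 -2.5]
down True t 52.67 p [0.5658 0.149  0.0428] gap 0.592 gf 42.3 F [-0.9  0.3  3.3]
open t 53.32 p [0.5649 0.1489 0.0422] gap 0.998 gf 0.0 F [ 0.3  0.3 -0.1]
 t 56.15 p [0.45   0.1899 0.2996] gap 0.999 gf 0.0 F [ 0.5  0.5 -1. ]
```

View pics/w8.png

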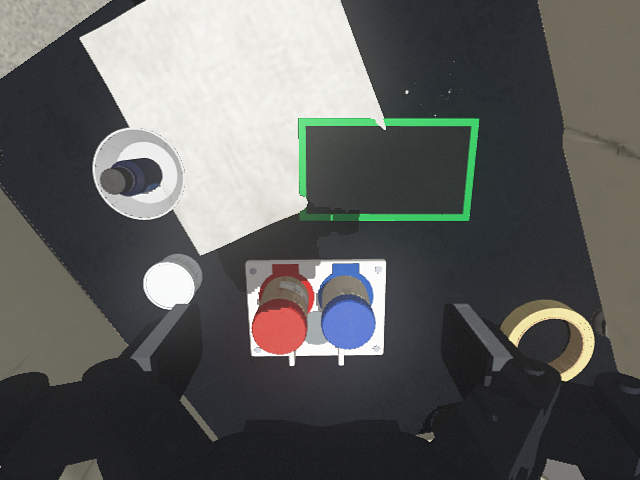

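The red lid is at about (280,327) and the blue at (348,321). Both jars stand upright on their own seats, and the vial is in the dish at about (140,175).

Run:
```python
from h import *
f=np.load("w8.npy",allow_pickle=True).item()
print(ray(f,(280,327),.096),ray(f,(348,321),.088))
print(sign_off())
```

```text
[0.56185693 0.15012793 0.096     ] [0.55961689 0.21484759 0.088     ]
the job is handed in; nothing more can be done
None
```

The job is handed in at about 56 s of the 120 s allowed: both jars are back on the seats of their own colours, the vial stands in the dish, and everything is released and upright in the last picture; the verdict was not shown to me.

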